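Take the tool cup off its locking hook

TASK

The steel tool cup hangs on a locking hook by its cross-bar, held in by a sprung keeper. Holding the cup by its grip plate, press the cross-bar gently back against the keeper until there is room to clear the hook's lip, lift the cup off without forcing the hook, and set it down gently, standing upright inside the shallow metal tray. Leave the pot and the bottle where they stand.

Things in the scene. Friction and masses are not known exactly. Their poses are not given: they have to be found in the camera images.
- hook: fixed steel hook stand: base 140 x 110 x 8 mm, post with top at 153 mm, level arm 14 mm wide from the post toward -x, flat top 151 mm high. Origin on the table under the base; x points from the hook's open front to the post (the way the keeper is pressed), z up. The arm carries a catch: nose with lip in front of the bar, sprung keeper behind. More than 16 N from the cup, any way, harms it
- hook_seat (a point): fixed point, 155 mm up, x = -20 mm in the hook's frame: where the hanging cross-bar's axis nominally lies; axes as the hook's. Nose and keeper are set together up to 10 mm forward or back along the arm, differently each time, and no reading shows it: it must be felt. At the middle setting the nose's inner face is at x = -14.5 mm from here; the arm's front end is at -32 mm
- hook_keeper (a point): where the keeper's front face is at the middle setting, closed (x = +14.5 mm from hook_seat; real one up to 10 mm off). Upright steel plate 18 mm wide, top 20 mm above hook_seat. Pushed straight back (+x) by the bar it starts to yield at 3 N; at 9 N it is open 2.4 mm, which just lets the bar pass behind the lip; hard stop at 5 mm, 15.5 N. 10 to 12.5 N is right. It springs back
- hook_lip (a point): rear end of the nose's lip, top edge, at the middle setting (x = +8.9 mm, z = +14 mm from hook_seat; real one up to 10 mm off along x). Its underside is 6 mm lower: a hanging bar can rise 4 mm before meeting it. With the keeper kept pressed the bar must rise over 18 mm to be above the lip (under 35 mm, where the cup's rim meets the arm), then go to -x, away from the post
- cup: loose steel tool cup, rim 62 mm across, foot 54 mm, 75 mm tall, 0.15 to 0.3 kg; two flat legs at y = +-31 mm carry a round cross-bar along y (8 mm thick) 125 mm above the underside and, 27 mm higher, a beam with a flat white grip plate 10 mm thick (x), 30 mm wide (y), 158 to 204 mm up. Origin: centre of underside, z up. It hangs with x along the hook's x, and may swing a little
- cup_bar (a point): centre of the cup's cross-bar, 125 mm above its underside
- cup_grip (a point): centre of the part of the white grip plate to pinch across its 10 mm thickness (one finger in front, one behind, along the cup's x), 55 mm above the cross-bar, 180 mm above the cup's underside; all of the hook is at least 35 mm lower than this point
- tray: fixed shallow aluminium tray 160 (x) x 130 (y) x 16 mm, walls 5 mm, floor 5 mm above the table; origin: centre of its underside
- pot: bystander: small glass pot with white lid, 40 mm across, 30 mm tall; origin under its centre
- bottle: bystander: white polish bottle, 34 mm across, 90 mm tall; origin under its centre

How it is judged:
By the outcome, as a careful person would: the job done as asked, in the order asked, and still so for the second after the job is handed in, with the robot touching nothing.
It also fails if it takes over 70 s, if anything falls off the work surface, if the arm or the gripper's body presses on something with over 40 N, if the wrist force passes 120 N, or if a joint passes its speed limit or range.

ROBOT

A 7-joint arm with a two-finger parallel gripper is mounted at the origin on the work surface. World frame = base frame: x ahead of the robot, y to its left, z up, the work surface at z = 0. Lengths are in m, angles in rad, forces in N, time in s.
With the tool pointing down it reaches from about 0.425 to 0.8 m from the base axis. Payload 8.3 kg.
Tool frame: the origin (TCP) lies midway between the tips of the shut fingers; the grasp point (between the pads) lies 19 mm behind it; z points along the fingers, y is the direction in which the jaws open and shut (so a half turn about z gives the same grasp; the last joint's range is limited). The gripper opens to 85 mm and grips with 20 to 120 N. Pads are 22 mm wide; open, the fingers measure 114 mm over their backs; the gripper's body (76 mm by 85 mm) begins 54 mm behind the grasp point. The pads swing forward as they close: fully open they stand 13 mm farther back than shut.
Start: joints at [-1.182, 0.383, 0.016, 1.37, -0.006, 1.388, -0.046], TCP at [0.273, 0.562, 0.231] pointing down, gripper open.
Joint ranges: [-2.95, 2.95], [-0.25, 2.06], [-1.52, 1.56], [0.18, 2.33], [-1.44, 4.58], [0.02, 2.06], [-3.01, 3.01]. Speed limits (rad/s): [2.39, 2.39, 3.01, 3.01, 3.14, 3.14, 3.14].

INTERFACE

Orientations are given as a unit quaternion [w, x, y, z].
In Python, from rig import * gives the robot as it stands.
- The arm moves only by the tool carry_out, never from a script. Its argument "increments" is a list of rows, each an object of numbers: "ax", "ay", "az": the turn, a rotation vector about the tool's x, y, z in degrees; "dx", "dy", "dz": the shift along the tool's x, y, z in cm; "fingers": the opening, from 0 (shut) to 1 (fully open). A call has 1 to 8 rows; each row shifts and turns the commanded pose from where the row before left it, along the tool's axes as they then stand; what a row does not reach is not made up. A row lasts 1/12 s, in which the tool goes at most 41.7 mm and 7.16 degrees, less where a joint would pass 70% of its speed; a pose out of reach is approached as far as the arm can. A call is refused whole if a number of a shift passes 4.17 or a number of a turn 7.16, either way. A call with a gripper value outside its range is refused whole. The fingers move at their own pace and stop on an object; the grip force is fixed at half the most. Time passes only in rows, so rows that do not move let the fingers close. It gives the time, the measured TCP pose, the force and the opening at its end, in the units of the state.
- read_state(): the state, without advancing time (a new reading comes with each control period).
- camera(name): name is "scene" or "top" or "wrist"; returns a dict with "frame" (420x560x3 uint8, red, green, blue), "fovy" (degrees; the focal length in pixels is half the picture's height over the tangent of half this angle, whatever the lens; pixels are square), "cx", "cy" (the principal point, pixels), "dist_coeffs" ([k1, k2, p1, p2, k3] as OpenCV has them; the pictures are not rectified), "rvec" (rotation vector, rad) and "tvec" (3), from world to camera coordinates, as OpenCV has them; the wrist camera has in their place "tool_from_camera" (4x4, takes a point from camera to tool coordinates, whose origin is the TCP and whose axes are the flange's). Camera axes: x right, y down, z forward; pixel columns grow to the right and rows downward; lengths in m; the calibration is good to about 2 mm. A picture is of the moment at which its call begins: read the wrist's pose just before it. There is no depth.
- finish_job(): hands the job in, once; it reports no verdict.
Trained networks look in a picture, given as the dict that the camera call returned (one of the last four; its "shot" number tells which), for a name from the list of things; names that differ only in an ending like _2 or _b are one class to them, and where a whole thing is asked for, a point or a joint stands for the part that bears it (a point fixed in the world has none). Each returns a list of dicts, best first, with "p" (0 to 1); they miss things now and then, are a little off and sometimes report something else, mostly with a low value. They report only what shows in the picture. A call takes as long as a camera call.
- search_frame(picture, label): "centre" ([column, row] in pixels, amid what is visible of it).
- trace(picture, label): "mask" (420x560 bool, what is visible of it) and "centre" ([column, row] in pixels, amid what is visible of it).
- mark_of(picture, label): "centre" ([column, row] in pixels: a listed point, or the origin of a listed thing).
The state is a dict: "time_s": time; "qpos": joint angles; "qvel": joint speeds; "tau": joint torques, N m; "tool_pos": TCP position; "tcp_rot": TCP orientation; "ft_force": force on the tool from outside, world axes, zero at the start; "moment": the same for the moment, N m; "grip_width": opening from 0.0 (shut) to 1.0 (fully open).
Only numpy, scipy, OpenCV 4.12 (cv2) and the standard library are available. Lean on these libraries where they do the work, as an engineer would, in place of code of your own. Each camera call takes 0.05 s, during which the arm holds its last target. There are 200 camera calls.

## Working session

There is one attempt and no reset: what is moved stays moved. The work goes in short steps, Python scripts to look and compute and a tool call to move; the robot and the scene stay as the last step left them, time stands still between calls to the robot, and variables do not carry over. Pictures are saved under pics/ and viewed, about 8 in all and at most 12, crops included, and the job is handed in when it is done.

Besides the shell and the picture viewer there is one more tool, called by a JSON object that holds its "op" and its "data". carry_out: Moves the arm, as the interface text tells. Its arguments: {"type":"object","properties":{"increments":{"type":"array","items":{"type":"object","properties":{"ax":{"type":"number"},"ay":{"type":"number"},"az":{"type":"number"},"dx":{"type":"number"},"dy":{"type":"number"},"dz":{"type":"number"},"fingers":{"type":"number"}}}}},"required":["increments"]}

```bash
mkdir -p pics
cat > h.py <<'E'
import numpy as np, cv2
from rig import *
from scipy.spatial.transform import Rotation as R
def K(c):
    f=210/np.tan(np.radians(c["fovy"])/2); return np.array([[f,0,c["cx"]],[0,f,c["cy"]],[0,0,1.]])
def ray(c,px,st=None):
    u=cv2.undistortPoints(np.array([[px]],float),K(c),np.array(c["dist_coeffs"],float))[0,0]
    d=np.array([u[0],u[1],1.])
    if "rvec" in c:
        M=cv2.Rodrigues(np.array(c["rvec"],float))[0]; o=-M.T@np.array(c["tvec"],float).ravel(); d=M.T@d
    else:
        T=np.array(c["tool_from_camera"]); q=st["tcp_rot"]; W=R.from_quat([q[1],q[2],q[3],q[0]]).as_matrix()
        o=np.array(st["tool_pos"])+W@T[:3,3]; d=W@T[:3,:3]@d
    return o,d/np.linalg.norm(d)
def onz(r,z): o,d=r; return o+d*(z-o[2])/d[2]
def tri(rs):
    A=np.zeros((3,3));b=np.zeros(3)
    for o,d in rs: P=np.eye(3)-np.outer(d,d);A+=P;b+=P@o
    p=np.linalg.solve(A,b); return p,[np.linalg.norm(np.cross(p-o,d)) for o,d in rs]
def proj(c,p):
    return cv2.projectPoints(np.array([p],float),np.array(c["rvec"],float),np.array(c["tvec"],float),K(c),np.array(c["dist_coeffs"],float))[0].ravel()
def save(c,n): cv2.imwrite("pics/"+n,c["frame"][:,:,::-1])
E
python3 - <<'E'
from h import *
np.set_printoptions(precision=4,suppress=True)
s=read_state(); print(s)
cs={n:camera(n) for n in("scene","top","wrist")}
cv2.imwrite("pics/a.png",np.vstack([cs["scene"]["frame"],cs["top"]["frame"]])[:,:,::-1][:, :])
im=np.hstack([cs["scene"]["frame"],cs["top"]["frame"]])[:,:,::-1]; cv2.imwrite("pics/a.png",cv2.resize(im,(800,300),interpolation=cv2.INTER_AREA))
save(cs["scene"],"s.png");save(cs["top"],"t.png");save(cs["wrist"],"w.png")
for l in["hook","hook_seat","hook_keeper","hook_lip","cup","cup_bar","cup_grip","tray","pot","bottle"]:
    rs=[]
    for n in("scene","top"):
        m=mark_of(cs[n],l)[:2]; print(l,n,[(np.round(x["centre"],1),round(x["p"],2)) for x in m])
        if m: rs.append(ray(cs[n],m[0]["centre"]))
    if len(rs)==2: print("   ",*tri(rs))
E
```

```text
{'time_s': 0.0, 'qpos': array([-1.1819,  0.3842,  0.0164,  1.3712, -0.0063,  1.3882, -0.0465]), 'qvel': array([-0.0009, -0.0007,  0.001 , -0.0009, -0.0008, -0.0006,  0.0008]), 'tau': array([ -0.0006, -62.7619,   0.8438, -37.1829,   0.0165,   0.0141,
         0.    ]), 'tool_pos': array([0.2726, 0.5618, 0.2303]), 'tcp_rot': array([-0.0002,  0.2239,  0.9746, -0.001 ]), 'ft_force': array([-0.261 ,  0.481 ,  0.1264]), 'moment': array([ 0.0024, -0.0119, -0.015 ]), 'grip_width': 0.9985566883882211}
hook scene [(array([366. , 248.4]), 0.9)]
hook top [(array([199.8, 204.7]), 0.77)]
    [0.5943 0.1547 0.0074] [np.float64(0.0035017743597562986), np.float64(0.0035017743597561875)]
hook_seat scene [(array([373.4, 194.4]), 0.56)]
hook_seat top [(array([187.9, 202.1]), 0.93), (array([192.8, 213.2]), 0.49)]
    [0.5726 0.1567 0.1554] [np.float64(0.0024056127889941774), np.float64(0.002405612788994098)]
hook_keeper scene [(array([375.4, 197.6]), 0.67)]
hook_keeper top [(array([188.9, 194. ]), 0.78)]
    [0.5866 0.1554 0.162 ] [np.float64(0.003624378753461191), np.float64(0.003624378753461144)]
hook_
[... 745 characters left out ...]
15113444678479303), np.float64(0.0015113444678478874)]
tray scene [(array([210.6, 253.9]), 0.88), (array([374.8, 193.2]), 0.42)]
tray top [(array([352.8, 213.7]), 0.85)]
    [ 0.5734 -0.1702  0.0031] [np.float64(7.657873635929663e-05), np.float64(7.657873635922773e-05)]
pot scene [(array([283.7, 212.1]), 0.72)]
pot top [(array([272. , 264.2]), 0.53)]
    [ 0.4688 -0.0023 -0.0044] [np.float64(0.0026520627796088264), np.float64(0.0026520627796088143)]
bottle scene [(array([286. , 287.6]), 0.77), (array([374.9, 192.3]), 0.7)]
bottle top [(array([276.8, 170.6]), 0.5), (array([353.2, 213.5]), 0.27)]
    [ 0.668  -0.0152 -0.0012] [np.float64(0.003954242779218178), np.float64(0.003954242779218171)]
```

View pics/s.png

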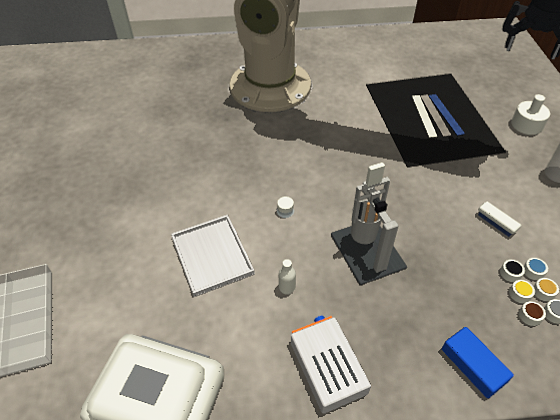

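View pics/t.png

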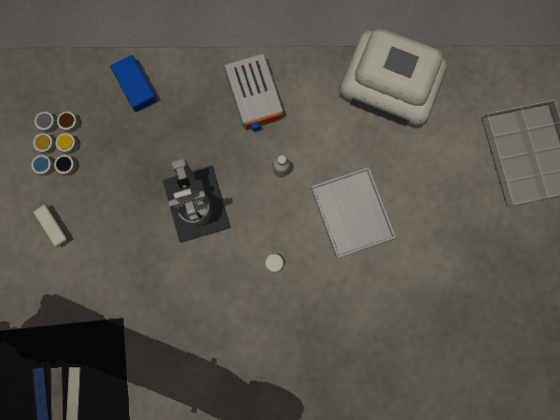

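The scene view shows the hook stand with the hanging cup at about (368,215), the tray at (212,255), the pot at (285,206) and the bottle at (287,278). The top view shows the hook at (197,204), the tray at (353,213), the pot at (275,263) and the bottle at (282,164). The hook's post points up and a little left in the top view, which puts its yaw near 15°.

```bash
cat >> h.py <<'E'
def go(target,yaw,step=3.9,turn=7.0):
    """rows (tool cm/deg) for a tool-down pose with tool y at world angle yaw (deg)"""
    s=read_state(); q=s["tcp_rot"]; W=R.from_quat([q[1],q[2],q[3],q[0]])
    y=np.radians(yaw); Y=np.array([np.cos(y),np.sin(y),0]); Z=np.array([0,0,-1.]); X=np.cross(Y,Z)
    T=R.from_matrix(np.array([X,Y,Z]).T); rv=(W.inv()*T).as_rotvec(degrees=True)
    d=np.array(target)-s["tool_pos"]; n=int(np.ceil(max(np.linalg.norm(d)*100/step,np.abs(rv).max()/turn,1)))
    for i in range(n):
        Wi=W*R.from_rotvec(rv*i/n,degrees=True)
        print(i,"d",np.round(Wi.inv().apply(d/n)*100,2),"a",np.round(rv/n,2))
E
python3 - <<'E'
from h import *
np.set_printoptions(precision=4,suppress=True)
c=camera("top")
for l in("hook","tray"):
    m=trace(c,l)[0]; M=m["mask"].astype(np.uint8)
    cnt=max(cv2.findContours(M,0,2)[0],key=cv2.contourArea)[:,0,:]
    z=.008 if l=="hook" else .016
    P=np.array([onz(ray(c,p),z)[:2] for p in cnt.astype(float)])
    print(l,m["p"],cv2.minAreaRect((P*1000).astype(np.float32)))
    if l=="hook":
        g=cv2.cvtColor(c["frame"],cv2.COLOR_RGB2GRAY)
print(camera("wrist")["tool_from_camera"],camera("wrist")["fovy"])
go([.55,.145,.36],15)
E
```

```text
hook 0.65 ((611.5797119140625, 163.31298828125), (172.77963256835938, 109.63365173339844), 16.48247718811035)
tray 0.77 ((575.3432006835938, -168.48968505859375), (161.0157012939453, 133.3468475341797), 18.62262725830078)
[[ 0.0011 -0.9504 -0.3109  0.0797]
 [ 1.      0.001   0.0006 -0.0002]
 [-0.0003 -0.3109  0.9504 -0.1431]
 [ 0.      0.      0.      1.    ]] 66.18719138821436
0 d [-3.08 -1.82 -0.92] a [-0.   -0.    3.51]
1 d [-3.19 -1.63 -0.92] a [-0.   -0.    3.51]
2 d [-3.28 -1.43 -0.92] a [-0.   -0.    3.51]
3 d [-3.36 -1.22 -0.92] a [-0.   -0.    3.51]
4 d [-3.43 -1.02 -0.92] a [-0.   -0.    3.51]
5 d [-3.49 -0.8  -0.92] a [-0.   -0.    3.51]
6 d [-3.53 -0.59 -0.92] a [-0.   -0.    3.51]
7 d [-3.56 -0.37 -0.92] a [-0.   -0.    3.51]
8 d [-3.57 -0.15 -0.92] a [-0.   -0.    3.51]
9 d [-3.58  0.07 -0.92] a [-0.   -0.    3.51]
10 d [-3.57  0.28 -0.92] a [-0.   -0.    3.51]
11 d [-3.54  0.5  -0.92] a [-0.   -0.    3.51]
12 d [-3.51  0.72 -0.92] a [-0.   -0.    3.51]
13 d [-3.45  0.93 -0.92] a [-0.   -0.    3.51]
```

{"op": "carry_out", "data": {"increments": [{"dx": -3.1, "dy": -1.8, "dz": -0.9, "az": 3.5}, {"dx": -3.2, "dy": -1.6, "dz": -0.9, "az": 3.5}, {"dx": -3.3, "dy": -1.4, "dz": -0.9, "az": 3.5}, {"dx": -3.4, "dy": -1.2, "dz": -0.9, "az": 3.5}, {"dx": -3.4, "dy": -1.0, "dz": -0.9, "az": 3.5}, {"dx": -3.5, "dy": -0.8, "dz": -0.9, "az": 3.5}, {"dx": -3.5, "dy": -0.6, "dz": -0.9, "az": 3.5}, {"dx": -3.5, "dy": -0.4, "dz": -0.9, "az": 3.5}]}}

```text
validation failed for argument at $.in...
```

{"op": "carry_out", "data": {"increments": [{"dx": -3.5, "dy": -0.1, "dz": -0.9, "az": 3.5}, {"dx": -3.5, "dy": 0.1, "dz": -0.9, "az": 3.5}, {"dx": -3.0, "dy": 0.3, "dz": -0.9, "az": 3.5}, {"dx": -2.0, "dy": 0.5, "dz": -0.9, "az": 3.5}, {"dx": -1.0, "dy": 0.7, "dz": -0.9, "az": 3.5}, {"dx": -0.5, "dy": 0.9, "dz": -0.9, "az": 3.5}, {"dy": 0}, {"dy": 0}]}}

```text
validation failed for argument at $.in...
```

```bash
cat > look.py <<'E'
from h import *
import sys
np.set_printoptions(precision=4,suppress=True)
s=read_state(); c=camera("wrist"); save(c,sys.argv[1]); print(s["tool_pos"],s["tcp_rot"])
for l in sys.argv[2:]:
    for x in mark_of(c,l)[:1]: print(l,np.round(x["centre"],1),round(x["p"],2))
E
python3 look.py w1.png cup_grip cup_bar hook_seat hook_keeper hook
```

```text
[0.2728 0.5623 0.2313] [-0.      0.224   0.9746 -0.    ]
```

View pics/w1.png

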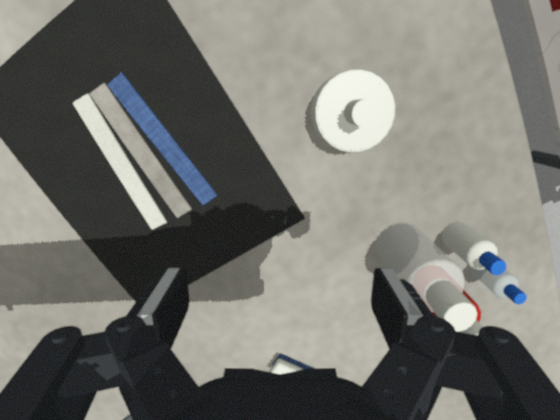

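The moves were refused by schema validation, so that picture shows only the start area. I'll send every key in each row.

{"op": "carry_out", "data": {"increments": [{"ax": 0, "ay": 0, "az": 3.5, "dx": -3.1, "dy": -1.8, "dz": -0.9, "fingers": 1}, {"ax": 0, "ay": 0, "az": 3.5, "dx": -3.2, "dy": -1.6, "dz": -0.9, "fingers": 1}, {"ax": 0, "ay": 0, "az": 3.5, "dx": -3.3, "dy": -1.4, "dz": -0.9, "fingers": 1}, {"ax": 0, "ay": 0, "az": 3.5, "dx": -3.4, "dy": -1.2, "dz": -0.9, "fingers": 1}, {"ax": 0, "ay": 0, "az": 3.5, "dx": -3.4, "dy": -1.0, "dz": -0.9, "fingers": 1}, {"ax": 0, "ay": 0, "az": 3.5, "dx": -3.5, "dy": -0.8, "dz": -0.9, "fingers": 1}, {"ax": 0, "ay": 0, "az": 3.5, "dx": -3.5, "dy": -0.6, "dz": -0.9, "fingers": 1}, {"ax": 0, "ay": 0, "az": 3.5, "dx": -3.5, "dy": -0.4, "dz": -0.9, "fingers": 1}]}}

```text
time_s: 2.37
tool_pos: [0.4324, 0.3233, 0.304]
tcp_rot: [0.0, 0.454, 0.891, 0.0]
ft_force: [0.5, -0.6, -0.3]
grip_width: 1.001
```

{"op": "carry_out", "data": {"increments": [{"ax": 0, "ay": 0, "az": 3.5, "dx": -3.5, "dy": -0.1, "dz": -0.9, "fingers": 1}, {"ax": 0, "ay": 0, "az": 3.5, "dx": -3.5, "dy": 0.1, "dz": -0.9, "fingers": 1}, {"ax": 0, "ay": 0, "az": 3.5, "dx": -3.0, "dy": 0.3, "dz": -0.9, "fingers": 1}, {"ax": 0, "ay": 0, "az": 3.5, "dx": -2.5, "dy": 0.5, "dz": -0.9, "fingers": 1}, {"ax": 0, "ay": 0, "az": 3.5, "dx": -2, "dy": 0.7, "dz": -0.9, "fingers": 1}, {"ax": 0, "ay": 0, "az": 3.5, "dx": -1, "dy": 0.9, "dz": -0.9, "fingers": 1}, {"ax": 0, "ay": 0, "az": 0, "dx": 0, "dy": 0, "dz": 0, "fingers": 1}, {"ax": 0, "ay": 0, "az": 0, "dx": 0, "dy": 0, "dz": 0, "fingers": 1}]}}

```text
time_s: 3.03
tool_pos: [0.5298, 0.1992, 0.3574]
tcp_rot: [0.0, 0.608, 0.794, 0.0]
ft_force: [-1.3, -0.3, -0.4]
grip_width: 1.002
```

```bash
python3 look.py w2.png cup_grip cup_bar hook_seat hook_keeper hook_lip hook cup
```

```text
[0.5298 0.1992 0.3574] [0.0002 0.608  0.7939 0.0002]
cup_bar [305.3 225.1] 0.58
hook_seat [304.8 227.9] 0.88
hook_keeper [318.2 227.2] 0.74
hook_lip [313.8 232.2] 0.85
hook [309.5 190.8] 0.95
cup [299.7 194.8] 0.67
```

View pics/w2.png

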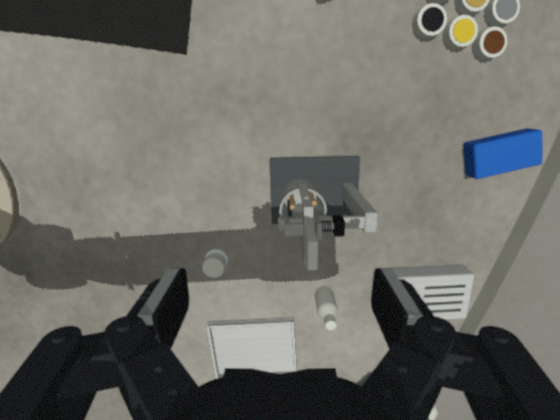

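The wrist view shows the hook base from (271,157) to (358,215), the cup and bar at about (305,226), the plate at (312,250), the tray at bottom and the bottle at (327,305). The base edges put the yaw near 16.4°. Next I'll triangulate and overlay a model.

```bash
cat > ov.py <<'E'
from h import *
import sys
np.set_printoptions(precision=4,suppress=True)
s=read_state(); cs={n:camera(n) for n in("scene","top","wrist")}
for l in["hook_seat","cup_bar","cup_grip"]:
    rs=[ray(cs[n],m[0]["centre"],s) for n in cs for m in [mark_of(cs[n],l)] if m and m[0]["p"]>.5]
    if len(rs)>1: print(l,*tri(rs))
yaw=np.radians(16.4); X=np.array([np.cos(yaw),np.sin(yaw),0]);Y=np.array([-X[1],X[0],0]);Zz=np.array([0,0,1])
B=np.array([float(a) for a in sys.argv[1:4]])  # cup bar
c=cs["wrist"]; T=np.array(c["tool_from_camera"]); q=s["tcp_rot"]; W=R.from_quat([q[1],q[2],q[3],q[0]]).as_matrix()
M=(W@T[:3,:3]).T; o=s["tool_pos"]+W@T[:3,3]; c=dict(c); c["rvec"]=cv2.Rodrigues(M)[0]; c["tvec"]=-M@o
tiles=[]
for cc in(c,cs["scene"],cs["top"]):
    f=4; u0,v0=proj(cc,B+Zz*.03)-[42,40]; u0,v0=int(u0),int(v0)
    im=cv2.resize(np.ascontiguousarray(cc["frame"][v0:v0+85,u0:u0+85,::-1]),None,fx=f,fy=f,interpolation=cv2.INTER_CUBIC)
    raw=im.copy()
    P=lambda p:tuple(int(v) for v in (proj(cc,p)-[u0-.5,v0-.5])*f)
    for zz in(.033,.079):
        q4=[P(B+X*a+Y*b+Zz*zz) for a,b in((-.005,-.015),(.005,-.015),(.005,.015),(-.005,.015))]
        cv2.polylines(im,[np.array(q4)],True,(0,255,0) if zz>.05 else (255,255,0),1)
    cv2.line(im,P(B-Y*.031),P(B+Y*.031),(0,0,255),1)
    tiles.append(np.vstack([raw[:, :],im]))
cv2.imwrite("pics/"+sys.argv[4],cv2.resize(np.hstack(tiles),(800,533),interpolation=cv2.INTER_AREA))
E
python3 ov.py .5745 .1545 .155 o1.png
```

```text
hook_seat [0.5707 0.1531 0.157 ] [np.float64(0.0009870149438399984), np.float64(0.0033207402063871643), np.float64(0.0029578306267835225)]
cup_bar [0.5764 0.1537 0.1565] [np.float64(0.002581988644245559), np.float64(0.005631177195949754), np.float64(0.004136100254931047)]
cup_grip [0.5735 0.1523 0.2069] [np.float64(0.0021576275556551626), np.float64(0.002350234010885179), np.float64(0.0031324684193969866)]
```

View pics/o1.png

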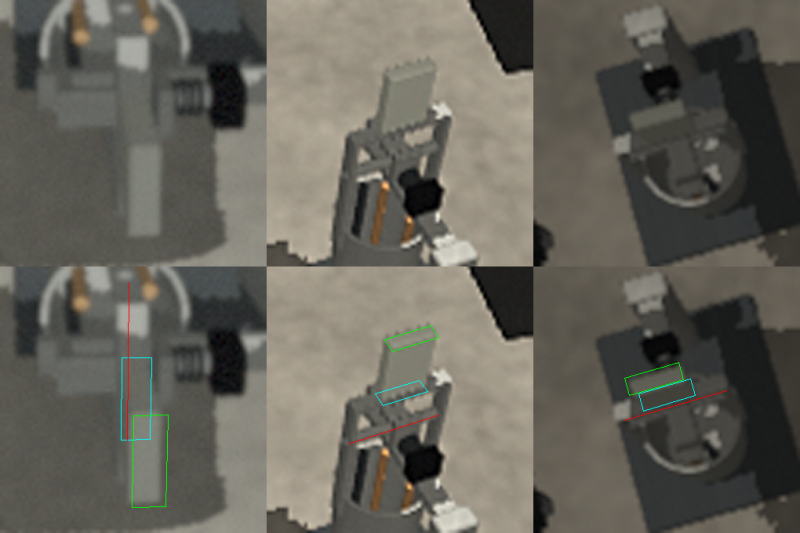

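The overlay fits to about 2 mm. The real plate sits slightly towards −x, so I take the plate centre as (0.573, 0.155) with yaw 16.4°.

```bash
python3 -c "
from h import *
go([.573,.155,.30],16.4)"
```

```text
0 d [-1.81  1.01  1.91] a [-0.   -0.   -0.43]
1 d [-1.82  1.    1.91] a [-0.   -0.   -0.43]
2 d [-1.83  0.99  1.91] a [-0.   -0.   -0.43]
```

{"op": "carry_out", "data": {"increments": [{"ax": 0, "ay": 0, "az": -0.6, "dx": -1.8, "dy": 1.0, "dz": 1.5, "fingers": 1}, {"ax": 0, "ay": 0, "az": -0.7, "dx": -1.8, "dy": 1.0, "dz": 1.5, "fingers": 1}, {"ax": 0, "ay": 0, "az": 0, "dx": -1.8, "dy": 1.0, "dz": 1.5, "fingers": 1}, {"ax": 0, "ay": 0, "az": 0, "dx": 0, "dy": 0, "dz": 1, "fingers": 0.6}, {"ax": 0, "ay": 0, "az": 0, "dx": 0, "dy": 0, "dz": 0, "fingers": 0.6}, {"ax": 0, "ay": 0, "az": 0, "dx": 0, "dy": 0, "dz": 0, "fingers": 0.6}]}}

```text
time_s: 4.53
tool_pos: [0.5725, 0.1562, 0.3019]
tcp_rot: [-0.001, 0.599, 0.801, -0.0]
ft_force: [-1.3, 0.6, 1.0]
grip_width: 0.613
```

```bash
python3 ov.py .573 .155 .155 o2.png; python3 -c "
from h import *
go([.573,.155,.193],16.4,step=2.5)"
```

```text
hook_seat [0.5751 0.154  0.1599] [np.float64(0.001065503893319764), np.float64(0.001636433671862124), np.float64(0.0025230867924426023)]
cup_bar [0.5769 0.1534 0.1585] [np.float64(0.006010630293928907), np.float64(0.008055687008809945), np.float64(0.005649642809246608)]
cup_grip [0.5738 0.1532 0.2191] [np.float64(0.0021162169459142074), np.float64(0.004501779022873597), np.float64(0.0036410286922525926)]
0 d [-0.01 -0.    2.19] a [ 0. -0.  0.]
1 d [-0.01 -0.    2.19] a [ 0. -0.  0.]
2 d [-0.01 -0.    2.19] a [ 0. -0.  0.]
3 d [-0.01 -0.    2.19] a [ 0. -0.  0.]
4 d [-0.01 -0.    2.19] a [ 0. -0.  0.]
```

View pics/o2.png

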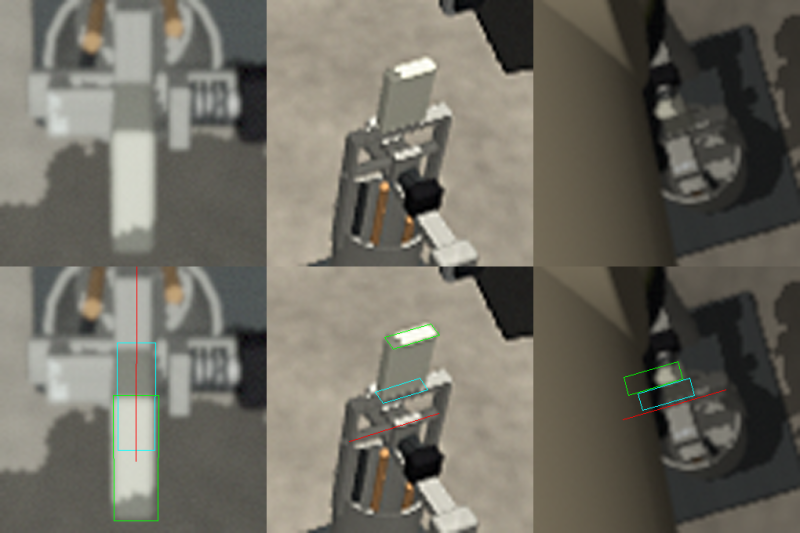

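The overlay now matches the plate to within about 1 px in both the wrist and scene views. I'll descend and grip.

{"op": "carry_out", "data": {"increments": [{"ax": 0, "ay": 0, "az": 0, "dx": 0, "dy": 0, "dz": 3.0, "fingers": 0.6}, {"ax": 0, "ay": 0, "az": 0, "dx": 0, "dy": 0, "dz": 3.0, "fingers": 0.6}, {"ax": 0, "ay": 0, "az": 0, "dx": 0, "dy": 0, "dz": 2.0, "fingers": 0.6}, {"ax": 0, "ay": 0, "az": 0, "dx": 0, "dy": 0, "dz": 1.5, "fingers": 0.6}, {"ax": 0, "ay": 0, "az": 0, "dx": 0, "dy": 0, "dz": 1.0, "fingers": 0.4}, {"ax": 0, "ay": 0, "az": 0, "dx": 0, "dy": 0, "dz": 0.4, "fingers": 0.4}, {"ax": 0, "ay": 0, "az": 0, "dx": 0, "dy": 0, "dz": 0, "fingers": 0.4}, {"ax": 0, "ay": 0, "az": 0, "dx": 0, "dy": 0, "dz": 0, "fingers": 0.3}]}}

```text
time_s: 5.8
tool_pos: [0.5735, 0.1558, 0.1942]
tcp_rot: [0.0, 0.599, 0.801, 0.0]
ft_force: [0.7, -0.8, 0.6]
grip_width: 0.303
```

{"op": "carry_out", "data": {"increments": [{"ax": 0, "ay": 0, "az": 0, "dx": 0, "dy": 0, "dz": 0, "fingers": 0.2}, {"ax": 0, "ay": 0, "az": 0, "dx": 0, "dy": 0, "dz": 0, "fingers": 0.2}, {"ax": 0, "ay": 0, "az": 0, "dx": 0, "dy": 0, "dz": 0, "fingers": 0.15}, {"ax": 0, "ay": 0, "az": 0, "dx": 0, "dy": 0, "dz": 0, "fingers": 0.13}]}}

```text
time_s: 6.13
tool_pos: [0.5732, 0.1557, 0.1938]
tcp_rot: [0.0, 0.599, 0.801, 0.0]
ft_force: [-0.0, 0.2, 0.0]
grip_width: 0.127
```

{"op": "carry_out", "data": {"increments": [{"ax": 0, "ay": 0, "az": 0, "dx": 0, "dy": 0, "dz": 0, "fingers": 0}, {"ax": 0, "ay": 0, "az": 0, "dx": 0, "dy": 0, "dz": 0, "fingers": 0}, {"ax": 0, "ay": 0, "az": 0, "dx": 0, "dy": 0, "dz": 0, "fingers": 0}, {"ax": 0, "ay": 0, "az": 0, "dx": 0, "dy": 0, "dz": 0, "fingers": 0}]}}

```text
time_s: 6.47
tool_pos: [0.573, 0.1557, 0.1938]
tcp_rot: [-0.0, 0.599, 0.801, 0.0]
ft_force: [-3.2, -0.9, 5.3]
grip_width: 0.111
```

```bash
cat > st.py <<'E'
from h import *
s=read_state(); f=s["ft_force"]; y=np.radians(16.4); X=np.array([np.cos(y),np.sin(y),0]); Y=np.array([-X[1],X[0],0]); d=s["tool_pos"]-np.array([.573,.155,0])
print("t",s["time_s"],"hookframe F",np.round([f@X,f@Y,f[2]],2),"pos mm",np.round([d@X*1e3,d@Y*1e3,d[2]*1e3],2),"M",np.round(s["moment"],3),"w",s["grip_width"],s["tcp_rot"])
E
python3 st.py
```

```text
t 6.4667 hookframe F [-3.33  0.08  5.29] pos mm [1.5000e-01 6.5000e-01 1.9378e+02] M [-0.214  0.688 -0.043] w 0.1106211166873281 [-1.62882279e-05  5.98927718e-01  8.00803077e-01  1.37828042e-04]
```

{"op": "carry_out", "data": {"increments": [{"ax": 0, "ay": 0, "az": 0, "dx": 0, "dy": 0, "dz": -0.1, "fingers": 0}, {"ax": 0, "ay": 0, "az": 0, "dx": 0, "dy": 0, "dz": 0, "fingers": 0}, {"ax": 0, "ay": 0, "az": 0, "dx": 0, "dy": 0, "dz": 0, "fingers": 0}]}}

```text
time_s: 6.72
tool_pos: [0.5729, 0.1557, 0.1939]
tcp_rot: [-0.0, 0.599, 0.801, -0.0]
ft_force: [-0.4, -0.2, -1.3]
grip_width: 0.112
```

```bash
python3 st.py; python3 -c "
import h;h.camera('top')"; python3 st.py;python3 -c "
import h;h.camera('top')"; python3 st.py
```

```text
t 6.7167 hookframe F [-0.41 -0.08 -1.35] pos mm [1.4000e-01 6.6000e-01 1.9395e+02] M [ 0.032  0.065 -0.017] w 0.11195710410225451 [-4.39290118e-05  5.98882940e-01  8.00836554e-01 -1.86204489e-04]
t 6.7667 hookframe F [-1.01 -0.34  0.5 ] pos mm [1.3000e-01 7.1000e-01 1.9398e+02] M [0.02  0.011 0.017] w 0.11014663465201253 [-8.81970677e-05  5.98872384e-01  8.00844451e-01 -1.57765349e-04]
t 6.8167 hookframe F [-0.32  0.05 -0.58] pos mm [1.1000e-01 7.2000e-01 1.9398e+02] M [0.07  0.025 0.011] w 0.10843411467427759 [-1.06856987e-04  5.98881980e-01  8.00837271e-01 -1.67099824e-04]
```

{"op": "carry_out", "data": {"increments": [{"ax": 0, "ay": 0, "az": 0, "dx": 0, "dy": 0, "dz": -0.12, "fingers": 0}, {"ax": 0, "ay": 0, "az": 0, "dx": 0, "dy": 0.1, "dz": 0, "fingers": 0}, {"ax": 0, "ay": 0, "az": 0, "dx": 0, "dy": 0.1, "dz": 0, "fingers": 0}, {"ax": 0, "ay": 0, "az": 0, "dx": 0, "dy": 0, "dz": 0, "fingers": 0}, {"ax": 0, "ay": 0, "az": 0, "dx": 0, "dy": 0, "dz": 0, "fingers": 0}]}}

```text
time_s: 7.23
tool_pos: [0.5749, 0.1562, 0.1953]
tcp_rot: [-0.0, 0.599, 0.801, -0.0]
ft_force: [-0.1, -0.8, -1.3]
grip_width: 0.112
```

```bash
python3 st.py; python3 -c "
import h;h.camera('top')"; python3 st.py;python3 -c "
import h;h.camera('top')"; python3 st.py
```

```text
t 7.2333 hookframe F [-0.31 -0.74 -1.3 ] pos mm [  2.19   0.63 195.32] M [-0.007 -0.006 -0.013] w 0.11223243254782313 [-5.57270081e-05  5.98929124e-01  8.00802027e-01 -1.25720038e-04]
t 7.2833 hookframe F [-0.16  0.1  -1.79] pos mm [  2.14   0.63 195.31] M [ 0.005  0.058 -0.042] w 0.1094998593122358 [-5.99172983e-05  5.98913649e-01  8.00813594e-01 -1.58353501e-04]
t 7.3333 hookframe F [-0.5  -0.   -2.09] pos mm [  2.11   0.62 195.36] M [ 0.02   0.01  -0.012] w 0.10897457106124493 [-6.60736053e-05  5.98931199e-01  8.00800473e-01 -1.29763649e-04]
```

{"op": "carry_out", "data": {"increments": [{"ax": 0, "ay": 0, "az": 0, "dx": 0, "dy": 0.1, "dz": 0, "fingers": 0}, {"ax": 0, "ay": 0, "az": 0, "dx": 0, "dy": 0.1, "dz": 0, "fingers": 0}, {"ax": 0, "ay": 0, "az": 0, "dx": 0, "dy": 0.05, "dz": 0, "fingers": 0}, {"ax": 0, "ay": 0, "az": 0, "dx": 0, "dy": 0, "dz": 0, "fingers": 0}, {"ax": 0, "ay": 0, "az": 0, "dx": 0, "dy": 0, "dz": 0, "fingers": 0}]}}

```text
time_s: 7.75
tool_pos: [0.5773, 0.1569, 0.1954]
tcp_rot: [-0.0, 0.599, 0.801, -0.0]
ft_force: [0.6, 0.3, -2.1]
grip_width: 0.109
```

```bash
python3 st.py
```

```text
t 7.75 hookframe F [ 0.65  0.08 -2.09] pos mm [  4.69   0.64 195.42] M [0.069 0.059 0.02 ] w 0.10875145388076951 [-1.83808817e-05  5.98907663e-01  8.00818085e-01 -6.89695296e-05]
```

{"op": "carry_out", "data": {"increments": [{"ax": 0, "ay": 0, "az": 0, "dx": 0, "dy": 0.1, "dz": 0, "fingers": 0}, {"ax": 0, "ay": 0, "az": 0, "dx": 0, "dy": 0.1, "dz": 0, "fingers": 0}, {"ax": 0, "ay": 0, "az": 0, "dx": 0, "dy": 0.05, "dz": 0, "fingers": 0}, {"ax": 0, "ay": 0, "az": 0, "dx": 0, "dy": 0, "dz": 0, "fingers": 0}, {"ax": 0, "ay": 0, "az": 0, "dx": 0, "dy": 0, "dz": 0, "fingers": 0}]}}

```text
time_s: 8.17
tool_pos: [0.5793, 0.1575, 0.1954]
tcp_rot: [-0.0, 0.599, 0.801, -0.0]
ft_force: [-3.1, -1.8, -0.2]
grip_width: 0.106
```

```bash
python3 st.py; python3 -c "
import h;h.camera('top')"; python3 st.py;python3 -c "
import h;h.camera('top')"; python3 st.py
```

```text
t 8.1667 hookframe F [-3.49 -0.86 -0.15] pos mm [  6.79   0.63 195.41] M [-0.236  0.94  -0.049] w 0.10607445165057715 [-3.16101721e-04  5.98947194e-01  8.00788375e-01 -3.69795593e-04]
t 8.2167 hookframe F [-3.46  0.11  0.29] pos mm [  6.81   0.64 195.41] M [-0.257  0.891 -0.017] w 0.11068289767208832 [-2.87645168e-04  5.98927710e-01  8.00802986e-01 -3.05162093e-04]
t 8.2667 hookframe F [-4.77  1.01  1.01] pos mm [  6.83   0.65 195.38] M [-0.28   1.017  0.035] w 0.10803915185946147 [-2.65545990e-04  5.98903258e-01  8.00821275e-01 -3.20446924e-04]
```

{"op": "carry_out", "data": {"increments": [{"ax": 0, "ay": 0, "az": 0, "dx": 0, "dy": 0.1, "dz": 0, "fingers": 0}, {"ax": 0, "ay": 0, "az": 0, "dx": 0, "dy": 0.05, "dz": 0, "fingers": 0}, {"ax": 0, "ay": 0, "az": 0, "dx": 0, "dy": 0, "dz": 0, "fingers": 0}, {"ax": 0, "ay": 0, "az": 0, "dx": 0, "dy": 0, "dz": 0, "fingers": 0}]}}

```text
time_s: 8.6
tool_pos: [0.5805, 0.1579, 0.1954]
tcp_rot: [-0.001, 0.599, 0.801, -0.001]
ft_force: [-5.9, -2.3, 1.9]
grip_width: 0.11
```

```bash
cat > st3.py <<'E'
import subprocess,h
for i in range(4):
    exec(open('st.py').read()); h.camera('top')
E
python3 st3.py
```

```text
t 8.6 hookframe F [-6.26 -0.51  1.89] pos mm [  8.02   0.64 195.38] M [-4.200e-01  1.635e+00  1.000e-03] w 0.10976307211434383 [-5.34488827e-04  5.98946288e-01  8.00788778e-01 -6.25557148e-04]
t 8.65 hookframe F [-6.04 -0.37  1.04] pos mm [  8.     0.62 195.37] M [-0.451  1.645 -0.011] w 0.10899136624966313 [-5.52094027e-04  5.98965510e-01  8.00774384e-01 -6.31184956e-04]
t 8.7 hookframe F [-6.21 -0.72  1.88] pos mm [  8.     0.61 195.35] M [-0.413  1.598  0.005] w 0.11011023155525558 [-5.36621635e-04  5.98952767e-01  8.00783927e-01 -6.30087792e-04]
t 8.75 hookframe F [-6.63  0.65  1.52] pos mm [  8.01   0.62 195.36] M [-0.428  1.603  0.023] w 0.11115995927308842 [-5.32877084e-04  5.98943154e-01  8.00791113e-01 -6.38423357e-04]
```

{"op": "carry_out", "data": {"increments": [{"ax": 0, "ay": 0, "az": 0, "dx": 0, "dy": 0.1, "dz": 0, "fingers": 0}, {"ax": 0, "ay": 0, "az": 0, "dx": 0, "dy": 0.1, "dz": 0, "fingers": 0}, {"ax": 0, "ay": 0, "az": 0, "dx": 0, "dy": 0, "dz": -0.05, "fingers": 0}, {"ax": 0, "ay": 0, "az": 0, "dx": 0, "dy": 0, "dz": -0.05, "fingers": 0}, {"ax": 0, "ay": 0, "az": 0, "dx": 0, "dy": 0, "dz": 0, "fingers": 0}]}}

```text
time_s: 9.22
tool_pos: [0.5814, 0.1582, 0.1955]
tcp_rot: [-0.001, 0.599, 0.801, -0.002]
ft_force: [-8.3, -2.3, -0.5]
grip_width: 0.107
```

```bash
python3 st3.py
```

```text
t 9.2167 hookframe F [-8.61  0.1  -0.51] pos mm [  8.98   0.67 195.46] M [-0.653  2.075 -0.026] w 0.10673194253475238 [-0.00134966  0.59893134  0.80079735 -0.00174514]
t 9.2667 hookframe F [-8.36  0.47 -0.43] pos mm [  9.01   0.64 195.47] M [-0.589  2.12  -0.023] w 0.11315264874733286 [-0.00131709  0.59897132  0.80076755 -0.00171681]
t 9.3167 hookframe F [-8.05  0.41 -0.69] pos mm [  9.02   0.64 195.47] M [-0.617  2.085 -0.015] w 0.10936626112596434 [-0.00131675  0.59896846  0.80076973 -0.00170222]
t 9.3667 hookframe F [-8.78  0.38 -0.77] pos mm [  9.03   0.66 195.47] M [-0.63   2.096 -0.023] w 0.10581143275081062 [-0.00131652  0.59895842  0.80077725 -0.00169831]
```

{"op": "carry_out", "data": {"increments": [{"ax": 0, "ay": 0, "az": 0, "dx": 0, "dy": 0.1, "dz": 0, "fingers": 0}, {"ax": 0, "ay": 0, "az": 0, "dx": 0, "dy": 0.1, "dz": 0, "fingers": 0}, {"ax": 0, "ay": 0, "az": 0, "dx": 0, "dy": 0, "dz": 0, "fingers": 0}, {"ax": 0, "ay": 0, "az": 0, "dx": 0, "dy": 0, "dz": 0, "fingers": 0}]}}

```text
time_s: 9.75
tool_pos: [0.5828, 0.1585, 0.1954]
tcp_rot: [-0.002, 0.599, 0.801, -0.002]
ft_force: [-10.3, -3.2, 1.0]
grip_width: 0.106
```

```bash
python3 st3.py
```

```text
t 9.75 hookframe F [-10.81  -0.14   0.97] pos mm [ 10.43   0.62 195.42] M [-0.821  2.867 -0.055] w 0.10618523039235958 [-0.00178341  0.59901057  0.80073603 -0.00222894]
t 9.8 hookframe F [-11.56   1.66   1.39] pos mm [ 10.41   0.62 195.42] M [-0.721  2.923  0.031] w 0.10657111910658022 [-0.00177633  0.59900663  0.80073897 -0.00223662]
t 9.85 hookframe F [-10.72   0.69   1.24] pos mm [ 10.41   0.63 195.43] M [-0.779  2.879 -0.045] w 0.10787275331597025 [-0.00177397  0.59898377  0.80075616 -0.00220802]
t 9.9 hookframe F [-12.16   0.23   0.81] pos mm [ 10.4    0.65 195.42] M [-0.788  2.814 -0.039] w 0.10531171735530509 [-0.00178283  0.59897677  0.80076132 -0.00222647]
```

{"op": "carry_out", "data": {"increments": [{"ax": 0, "ay": 0, "az": 0, "dx": 0, "dy": 0, "dz": -0.1, "fingers": 0}, {"ax": 0, "ay": 0, "az": 0, "dx": 0, "dy": 0, "dz": -0.1, "fingers": 0}, {"ax": 0, "ay": 0, "az": 0, "dx": 0, "dy": 0, "dz": -0.1, "fingers": 0}, {"ax": 0, "ay": 0, "az": 0, "dx": 0, "dy": 0, "dz": 0, "fingers": 0}]}}

```text
time_s: 10.28
tool_pos: [0.5822, 0.1584, 0.197]
tcp_rot: [-0.002, 0.599, 0.801, -0.003]
ft_force: [-8.5, -2.6, -7.2]
grip_width: 0.11
```

```bash
python3 st3.py
```

```text
t 10.2833 hookframe F [-8.91 -0.14 -7.18] pos mm [  9.79   0.64 196.98] M [-0.702  2.4   -0.037] w 0.11005651185377159 [-0.00230676  0.59899613  0.80074215 -0.00321271]
t 10.3333 hookframe F [-10.72   0.34  -6.64] pos mm [  9.79   0.65 196.93] M [-0.718  2.466 -0.018] w 0.11082441104682841 [-0.00230717  0.59897133  0.80076058 -0.00324267]
t 10.3833 hookframe F [-8.91  0.93 -6.2 ] pos mm [  9.8    0.67 196.96] M [-0.76   2.426 -0.018] w 0.10807443182076215 [-0.00231386  0.59898562  0.80075006 -0.00319652]
t 10.4333 hookframe F [-9.    0.73 -6.37] pos mm [  9.81   0.65 196.97] M [-0.76   2.459 -0.061] w 0.11529818551523079 [-0.00229486  0.59898131  0.80075333 -0.00319786]
```

{"op": "carry_out", "data": {"increments": [{"ax": 0, "ay": 0, "az": 0, "dx": 0, "dy": 0.08, "dz": 0, "fingers": 0}, {"ax": 0, "ay": 0, "az": 0, "dx": 0, "dy": 0.08, "dz": 0, "fingers": 0}, {"ax": 0, "ay": 0, "az": 0, "dx": 0, "dy": 0, "dz": 0, "fingers": 0}, {"ax": 0, "ay": 0, "az": 0, "dx": 0, "dy": 0, "dz": 0, "fingers": 0}]}}

```text
time_s: 10.82
tool_pos: [0.5833, 0.1587, 0.1969]
tcp_rot: [-0.003, 0.599, 0.801, -0.004]
ft_force: [-11.9, -3.1, -5.7]
grip_width: 0.111
```

```bash
python3 st3.py
```

```text
t 10.8167 hookframe F [-12.28   0.42  -5.66] pos mm [ 10.9    0.64 196.89] M [-0.891  3.049  0.01 ] w 0.11148933649887001 [-0.00270513  0.59901377  0.80072579 -0.00365968]
t 10.8667 hookframe F [-12.6   -0.27  -5.94] pos mm [ 10.9    0.66 196.9 ] M [-0.825  3.044 -0.048] w 0.1074034005130703 [-0.00269526  0.59899579  0.8007394  -0.00363351]
t 10.9167 hookframe F [-12.68   0.48  -4.76] pos mm [ 10.89   0.66 196.9 ] M [-0.882  3.025  0.014] w 0.10986253054996073 [-0.00269812  0.59900327  0.80073379 -0.00363314]
t 10.9667 hookframe F [-12.64  -0.03  -4.62] pos mm [ 10.89   0.65 196.9 ] M [-0.824  2.988  0.018] w 0.1104756088213347 [-0.00269094  0.59898354  0.80074858 -0.00363275]
```

{"op": "carry_out", "data": {"increments": [{"ax": 0, "ay": 0, "az": 0, "dx": 0, "dy": 0, "dz": -0.1, "fingers": 0}, {"ax": 0, "ay": 0, "az": 0, "dx": 0, "dy": 0, "dz": -0.1, "fingers": 0}, {"ax": 0, "ay": 0, "az": 0, "dx": 0, "dy": 0, "dz": -0.1, "fingers": 0}, {"ax": 0, "ay": 0, "az": 0, "dx": 0, "dy": 0, "dz": 0, "fingers": 0}]}}

```text
time_s: 11.35
tool_pos: [0.5831, 0.1587, 0.1993]
tcp_rot: [-0.003, 0.599, 0.801, -0.004]
ft_force: [-10.8, -3.9, -7.6]
grip_width: 0.108
```

```bash
python3 st3.py
```

```text
t 11.35 hookframe F [-11.45  -0.67  -7.56] pos mm [ 10.68   0.68 199.34] M [-0.837  2.917  0.005] w 0.10759965079660022 [-0.00289624  0.59898721  0.80074325 -0.00402204]
t 11.4 hookframe F [-12.3   -0.8   -7.25] pos mm [ 10.68   0.68 199.33] M [-0.82   2.914 -0.005] w 0.10496306538356123 [-0.00289964  0.59899287  0.80073909 -0.00400502]
t 11.45 hookframe F [-11.63  -0.1   -6.67] pos mm [ 10.67   0.67 199.34] M [-0.871  2.857  0.014] w 0.10729461758472288 [-0.00290294  0.5989865   0.80074382 -0.00401073]
t 11.5 hookframe F [-12.02   0.31  -8.08] pos mm [ 10.68   0.64 199.34] M [-0.805  2.897 -0.055] w 0.11029870152745667 [-0.00288923  0.59900498  0.80073011 -0.00399763]
```

{"op": "carry_out", "data": {"increments": [{"ax": 0, "ay": 0, "az": 0, "dx": 0, "dy": 0, "dz": -0.1, "fingers": 0}, {"ax": 0, "ay": 0, "az": 0, "dx": 0, "dy": 0, "dz": -0.1, "fingers": 0}, {"ax": 0, "ay": 0, "az": 0, "dx": 0, "dy": 0, "dz": -0.1, "fingers": 0}, {"ax": 0, "ay": 0, "az": 0, "dx": 0, "dy": 0, "dz": 0, "fingers": 0}]}}

```text
time_s: 11.88
tool_pos: [0.5831, 0.1586, 0.2023]
tcp_rot: [-0.003, 0.599, 0.801, -0.004]
ft_force: [-11.4, -3.8, -7.9]
grip_width: 0.11
```

```bash
python3 st3.py
```

```text
t 11.8833 hookframe F [-12.03  -0.46  -7.88] pos mm [ 10.69   0.65 202.35] M [-0.844  2.906 -0.023] w 0.11019209784304237 [-0.00289617  0.59900496  0.80072992 -0.00403429]
t 11.9333 hookframe F [-12.88   0.21  -7.07] pos mm [ 10.71   0.69 202.34] M [-8.360e-01  2.901e+00  2.000e-03] w 0.10503975004453896 [-0.00290974  0.59899449  0.80073789 -0.00399636]
t 11.9833 hookframe F [-11.2    0.29  -7.67] pos mm [ 10.69   0.63 202.36] M [-0.858  2.854 -0.024] w 0.10635244106510076 [-0.00289301  0.59901512  0.80072242 -0.0040149 ]
t 12.0333 hookframe F [-10.96  -0.25  -7.84] pos mm [ 10.69   0.66 202.33] M [-0.863  2.89   0.01 ] w 0.10551483397470987 [-0.00289866  0.59899299  0.80073894 -0.00401736]
```

{"op": "carry_out", "data": {"increments": [{"ax": 0, "ay": 0, "az": 0, "dx": 0, "dy": 0, "dz": -0.15, "fingers": 0}, {"ax": 0, "ay": 0, "az": 0, "dx": 0, "dy": 0, "dz": -0.15, "fingers": 0}, {"ax": 0, "ay": 0, "az": 0, "dx": 0, "dy": 0, "dz": -0.15, "fingers": 0}, {"ax": 0, "ay": 0, "az": 0, "dx": 0, "dy": 0, "dz": -0.15, "fingers": 0}, {"ax": 0, "ay": 0, "az": 0, "dx": 0, "dy": 0, "dz": 0, "fingers": 0}]}}

```text
time_s: 12.5
tool_pos: [0.5831, 0.1587, 0.2085]
tcp_rot: [-0.003, 0.599, 0.801, -0.004]
ft_force: [-10.9, -2.1, -7.6]
grip_width: 0.114
```

```bash
python3 st3.py
```

```text
t 12.5 hookframe F [-11.04   1.07  -7.6 ] pos mm [ 10.76   0.64 208.45] M [-0.82   2.933  0.003] w 0.11411944392047285 [-0.00286828  0.59901651  0.80072165 -0.00397882]
t 12.55 hookframe F [-10.74  -0.29  -6.74] pos mm [ 10.77   0.66 208.43] M [-0.823  2.921 -0.079] w 0.1116005541110133 [-0.00287653  0.59902002  0.80071917 -0.00394394]
t 12.6 hookframe F [-11.96   0.93  -7.59] pos mm [ 10.76   0.67 208.46] M [-0.773  2.899 -0.022] w 0.10864755127117741 [-0.00286165  0.59900766  0.80072846 -0.00394603]
t 12.65 hookframe F [-11.4    0.02  -8.62] pos mm [ 10.76   0.68 208.44] M [-0.861  2.922 -0.051] w 0.10800904982830324 [-0.00287596  0.59900412  0.80073109 -0.00393832]
```

{"op": "carry_out", "data": {"increments": [{"ax": 0, "ay": 0, "az": 0, "dx": 0, "dy": 0, "dz": -0.15, "fingers": 0}, {"ax": 0, "ay": 0, "az": 0, "dx": 0, "dy": 0, "dz": -0.15, "fingers": 0}, {"ax": 0, "ay": 0, "az": 0, "dx": 0, "dy": 0, "dz": -0.16, "fingers": 0}, {"ax": 0, "ay": 0, "az": 0, "dx": 0, "dy": 0, "dz": 0, "fingers": 0}]}}

```text
time_s: 13.03
tool_pos: [0.5832, 0.1587, 0.2131]
tcp_rot: [-0.003, 0.599, 0.801, -0.004]
ft_force: [-11.6, -3.1, -6.7]
grip_width: 0.107
```

```bash
python3 st.py
```

```text
t 13.0333 hookframe F [-12.01   0.25  -6.66] pos mm [ 10.8    0.69 213.06] M [-0.911  2.978 -0.01 ] w 0.10668260609507604 [-0.00288153  0.59898974  0.80074172 -0.00396067]
```

{"op": "carry_out", "data": {"increments": [{"ax": 0, "ay": 0, "az": 0, "dx": 0, "dy": -0.15, "dz": 0, "fingers": 0}, {"ax": 0, "ay": 0, "az": 0, "dx": 0, "dy": -0.15, "dz": -0.03, "fingers": 0}, {"ax": 0, "ay": 0, "az": 0, "dx": 0, "dy": -0.15, "dz": -0.03, "fingers": 0}, {"ax": 0, "ay": 0, "az": 0, "dx": 0, "dy": 0, "dz": 0, "fingers": 0}]}}

```text
time_s: 13.37
tool_pos: [0.5808, 0.158, 0.2154]
tcp_rot: [-0.001, 0.599, 0.801, -0.002]
ft_force: [-5.1, -1.0, -4.0]
grip_width: 0.11
```

```bash
python3 st3.py
```

```text
t 13.3667 hookframe F [-5.16  0.5  -4.04] pos mm [  8.37   0.65 215.36] M [-0.389  1.443 -0.014] w 0.1104447608950491 [-0.00109965  0.59894203  0.80079015 -0.00153741]
t 13.4167 hookframe F [-5.73 -0.76 -2.16] pos mm [  8.53   0.65 215.55] M [-0.391  1.494  0.023] w 0.1079522530303212 [-0.00099255  0.59895477  0.80078104 -0.0013884 ]
t 13.4667 hookframe F [-6.11 -0.8  -2.77] pos mm [  8.62   0.61 215.63] M [-0.432  1.512  0.005] w 0.10380933040491237 [-0.00094642  0.59897298  0.80076757 -0.00132677]
t 13.5167 hookframe F [-6.75 -0.88 -2.53] pos mm [  8.68   0.63 215.7 ] M [-0.382  1.521 -0.045] w 0.10497512542153109 [-0.00089845  0.59894706  0.80078709 -0.00128606]
```

{"op": "carry_out", "data": {"increments": [{"ax": 0, "ay": 0, "az": 0, "dx": 0, "dy": -0.15, "dz": -0.1, "fingers": 0}, {"ax": 0, "ay": 0, "az": 0, "dx": 0, "dy": -0.2, "dz": -0.1, "fingers": 0}, {"ax": 0, "ay": 0, "az": 0, "dx": 0, "dy": -0.2, "dz": -0.05, "fingers": 0}, {"ax": 0, "ay": 0, "az": 0, "dx": 0, "dy": 0, "dz": 0, "fingers": 0}]}}

```text
time_s: 13.9
tool_pos: [0.5773, 0.1569, 0.2198]
tcp_rot: [0.0, 0.599, 0.801, 0.001]
ft_force: [0.6, 0.3, -1.4]
grip_width: 0.108
```

```bash
python3 st3.py
```

```text
t 13.9 hookframe F [ 0.68  0.06 -1.37] pos mm [  4.66   0.62 219.81] M [ 0.016 -0.034  0.021] w 0.10820007851036029 [4.92109976e-04 5.98922606e-01 8.00806432e-01 7.27432181e-04]
t 13.95 hookframe F [-0.53  0.26 -2.18] pos mm [  4.68   0.69 219.7 ] M [ 0.005 -0.022  0.   ] w 0.11310271252740572 [4.13760071e-04 5.98871880e-01 8.00844479e-01 6.48513512e-04]
t 14.0 hookframe F [ 0.31  0.26 -2.78] pos mm [  4.64   0.69 219.57] M [-0.032  0.008 -0.029] w 0.11130582492784802 [3.24031397e-04 5.98866753e-01 8.00848452e-01 5.13508362e-04]
t 14.05 hookframe F [-0.08  0.82 -1.59] pos mm [  4.58   0.71 219.45] M [-0.033  0.042  0.001] w 0.10768961096932256 [2.28578491e-04 5.98878587e-01 8.00839707e-01 3.86196058e-04]
```

{"op": "carry_out", "data": {"increments": [{"ax": 0, "ay": 0, "az": 0, "dx": 0, "dy": -0.4, "dz": 0, "fingers": 0}, {"ax": 0, "ay": 0, "az": 0, "dx": 0, "dy": -0.6, "dz": 0, "fingers": 0}, {"ax": 0, "ay": 0, "az": 0, "dx": 0, "dy": -0.6, "dz": 0, "fingers": 0}, {"ax": 0, "ay": 0, "az": 0, "dx": 0, "dy": -0.4, "dz": 0, "fingers": 0}, {"ax": 0, "ay": 0, "az": 0, "dx": 0, "dy": 0, "dz": 0, "fingers": 0}]}}

```text
time_s: 14.52
tool_pos: [0.5569, 0.1508, 0.2194]
tcp_rot: [-0.0, 0.599, 0.801, 0.0]
ft_force: [-0.2, 0.7, -2.9]
grip_width: 0.108
```

```bash
python3 st3.py
```

```text
t 14.5167 hookframe F [-0.01  0.74 -2.9 ] pos mm [-16.66   0.56 219.41] M [ 0.016 -0.041  0.034] w 0.10844567407607968 [-1.92099607e-04  5.98973572e-01  8.00768769e-01  4.76742303e-05]
t 14.5667 hookframe F [-0.38 -0.24 -1.56] pos mm [-16.17   0.66 219.46] M [-0.04  -0.008  0.016] w 0.1075279413599901 [-6.49668833e-05  5.98912648e-01  8.00814325e-01  2.29393427e-04]
t 14.6167 hookframe F [ 0.5  -0.17 -2.41] pos mm [-15.88   0.71 219.43] M [0.009 0.013 0.016] w 0.10517576529860194 [-4.93549715e-06  5.98880558e-01  8.00838323e-01  2.39480504e-04]
t 14.6667 hookframe F [-0.09  0.53 -2.29] pos mm [-15.68   0.73 219.38] M [0.01  0.028 0.038] w 0.11021759543941066 [5.58566745e-05 5.98852326e-01 8.00859441e-01 2.10591729e-04]
```

Free, with no contact force. I'll keep moving along −x until the cup is clear of the arm.

{"op": "carry_out", "data": {"increments": [{"ax": 0, "ay": 0, "az": 0, "dx": 0, "dy": -0.7, "dz": 0, "fingers": 0}, {"ax": 0, "ay": 0, "az": 0, "dx": 0, "dy": -1.2, "dz": 0, "fingers": 0}, {"ax": 0, "ay": 0, "az": 0, "dx": 0, "dy": -1.3, "dz": 0, "fingers": 0}, {"ax": 0, "ay": 0, "az": 0, "dx": 0, "dy": -1.3, "dz": 0, "fingers": 0}, {"ax": 0, "ay": 0, "az": 0, "dx": 0, "dy": -1.3, "dz": 0, "fingers": 0}, {"ax": 0, "ay": 0, "az": 0, "dx": 0, "dy": -1.2, "dz": 0, "fingers": 0}, {"ax": 0, "ay": 0, "az": 0, "dx": 0, "dy": -0.7, "dz": 0, "fingers": 0}, {"ax": 0, "ay": 0, "az": 0, "dx": 0, "dy": 0, "dz": 0, "fingers": 0}]}}

```text
time_s: 15.38
tool_pos: [0.4828, 0.129, 0.2194]
tcp_rot: [-0.0, 0.599, 0.801, 0.0]
ft_force: [0.6, 0.2, -1.1]
grip_width: 0.107
```

```bash
python3 st.py
python3 - <<'E'
from h import *
s=camera("scene"); save(s,"s3.png")
t=camera("top")
for c in (s,t):
    for l in("cup","tray","pot","bottle"):
        m=mark_of(c,l)[:1]; print(l,[(np.round(x["centre"],1),round(x["p"],2),onz(ray(c,x["centre"]),0)) for x in m])
E
```

```text
t 15.3833 hookframe F [ 0.65  0.05 -1.14] pos mm [-93.88   0.53 219.38] M [-0.024  0.008 -0.031] w 0.10726160839333015 [-2.67885086e-04  5.98958496e-01  8.00780020e-01  8.77400699e-05]
cup [(array([346.3, 193.3]), 0.66, array([4.29882702e-01, 1.46029279e-01, 1.11022302e-16]))]
tray [(array([211. , 254.1]), 0.93, array([ 0.57176682, -0.16961244,  0.        ]))]
pot [(array([286.2, 213.8]), 0.76, array([ 4.77676745e-01, -6.18903187e-05, -1.11022302e-16]))]
bottle [(array([289.5, 286.8]), 0.57, array([ 0.66722881, -0.01198172,  0.        ]))]
cup [(array([208.3, 255.4]), 0.49, array([0.48774725, 0.13276927, 0.        ]))]
tray []
pot [(array([272.8, 264.9]), 0.81, array([ 0.46726214, -0.00123864,  0.        ]))]
bottle [(array([279.9, 169.6]), 0.65, array([ 0.67020738, -0.01785619,  0.        ]))]
```

View pics/s3.png

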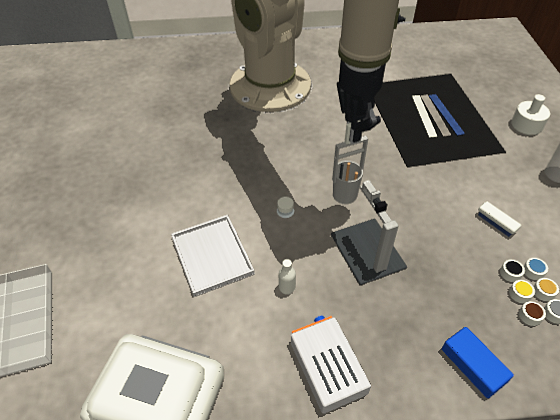

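The cup is clear of the hook at about (345,180), held upright. The pot (285,206), bottle (287,278) and tray are undisturbed. Now I'll raise it and carry it over.

{"op": "carry_out", "data": {"increments": [{"ax": 0, "ay": 0, "az": 0, "dx": 0, "dy": 0, "dz": -0.8, "fingers": 0}, {"ax": 0, "ay": 0, "az": 0, "dx": 0, "dy": 0, "dz": -1.4, "fingers": 0}, {"ax": 0, "ay": 0, "az": 0, "dx": 0, "dy": 0, "dz": -1.6, "fingers": 0}, {"ax": 0, "ay": 0, "az": 0, "dx": 0, "dy": 0, "dz": -1.6, "fingers": 0}, {"ax": 0, "ay": 0, "az": 0, "dx": 0, "dy": 0, "dz": -1.6, "fingers": 0}, {"ax": 0, "ay": 0, "az": 0, "dx": 0, "dy": 0, "dz": -1.2, "fingers": 0}, {"ax": 0, "ay": 0, "az": 0, "dx": 0, "dy": 0, "dz": -0.6, "fingers": 0}, {"ax": 0, "ay": 0, "az": 0, "dx": 0, "dy": 0, "dz": 0, "fingers": 0}]}}

```text
time_s: 16.55
tool_pos: [0.4846, 0.1296, 0.309]
tcp_rot: [0.001, 0.599, 0.801, 0.001]
ft_force: [0.2, -0.0, -2.2]
grip_width: 0.106
```

```bash
python3 -c "
from h import *
print(read_state()['tool_pos']); go([.574,-.170,.307],16.4,step=1.7)"
```

```text
[0.48458114 0.12957132 0.30897534]
0 d [-1.65  0.01  0.01] a [ 0.01 -0.    0.  ]
1 d [-1.65  0.01  0.01] a [ 0.01 -0.    0.  ]
2 d [-1.65  0.01  0.01] a [ 0.01 -0.    0.  ]
3 d [-1.65  0.01  0.01] a [ 0.01 -0.    0.  ]
4 d [-1.65  0.01  0.01] a [ 0.01 -0.    0.  ]
5 d [-1.65  0.01  0.01] a [ 0.01 -0.    0.  ]
6 d [-1.65  0.01  0.01] a [ 0.01 -0.    0.  ]
7 d [-1.65  0.01  0.01] a [ 0.01 -0.    0.  ]
8 d [-1.65  0.01  0.01] a [ 0.01 -0.    0.  ]
9 d [-1.65  0.01  0.01] a [ 0.01 -0.    0.  ]
10 d [-1.65  0.01  0.01] a [ 0.01 -0.    0.  ]
11 d [-1.65  0.01  0.01] a [ 0.01 -0.    0.  ]
12 d [-1.65  0.01  0.01] a [ 0.01 -0.    0.  ]
13 d [-1.65  0.01  0.01] a [ 0.01 -0.    0.  ]
14 d [-1.65  0.01  0.01] a [ 0.01 -0.    0.  ]
15 d [-1.65  0.01  0.01] a [ 0.01 -0.    0.  ]
16 d [-1.65  0.01  0.01] a [ 0.01 -0.    0.  ]
17 d [-1.65  0.01  0.01] a [ 0.01 -0.    0.  ]
18 d [-1.65  0.01  0.01] a [ 0.01 -0.    0.  ]
```

{"op": "carry_out", "data": {"increments": [{"ax": 0, "ay": 0, "az": 0, "dx": -0.8, "dy": 0, "dz": 0, "fingers": 0}, {"ax": 0, "ay": 0, "az": 0, "dx": -1.6, "dy": 0, "dz": 0, "fingers": 0}, {"ax": 0, "ay": 0, "az": 0, "dx": -2, "dy": 0, "dz": 0, "fingers": 0}, {"ax": 0, "ay": 0, "az": 0, "dx": -2, "dy": 0, "dz": 0, "fingers": 0}, {"ax": 0, "ay": 0, "az": 0, "dx": -2, "dy": 0, "dz": 0, "fingers": 0}, {"ax": 0, "ay": 0, "az": 0, "dx": -2, "dy": 0, "dz": 0, "fingers": 0}, {"ax": 0, "ay": 0, "az": 0, "dx": -2, "dy": 0, "dz": 0, "fingers": 0}, {"ax": 0, "ay": 0, "az": 0, "dx": -2, "dy": 0, "dz": 0, "fingers": 0}]}}

```text
time_s: 17.22
tool_pos: [0.5242, -0.0105, 0.306]
tcp_rot: [-0.001, 0.599, 0.801, -0.001]
ft_force: [-0.2, 0.5, -2.7]
grip_width: 0.106
```

{"op": "carry_out", "data": {"increments": [{"ax": 0, "ay": 0, "az": 0, "dx": -2.5, "dy": 0, "dz": 0, "fingers": 0}, {"ax": 0, "ay": 0, "az": 0, "dx": -2.5, "dy": 0, "dz": 0, "fingers": 0}, {"ax": 0, "ay": 0, "az": 0, "dx": -2.5, "dy": 0, "dz": 0, "fingers": 0}, {"ax": 0, "ay": 0, "az": 0, "dx": -2.5, "dy": 0, "dz": 0, "fingers": 0}, {"ax": 0, "ay": 0, "az": 0, "dx": -2.5, "dy": 0, "dz": 0, "fingers": 0}, {"ax": 0, "ay": 0, "az": 0, "dx": -2, "dy": 0, "dz": 0, "fingers": 0}, {"ax": 0, "ay": 0, "az": 0, "dx": -1.5, "dy": 0, "dz": 0, "fingers": 0}, {"ax": 0, "ay": 0, "az": 0, "dx": -0.9, "dy": 0, "dz": 0, "fingers": 0}]}}

```text
time_s: 17.88
tool_pos: [0.5716, -0.1738, 0.3058]
tcp_rot: [-0.001, 0.6, 0.8, -0.001]
ft_force: [-0.2, -1.2, -0.5]
grip_width: 0.11
```

{"op": "carry_out", "data": {"increments": [{"ax": 0, "ay": 0, "az": 0, "dx": 0, "dy": 0, "dz": 0, "fingers": 0}, {"ax": 0, "ay": 0, "az": 0, "dx": 0, "dy": 0, "dz": 0.5, "fingers": 0}, {"ax": 0, "ay": 0, "az": 0, "dx": 0, "dy": 0, "dz": 1.2, "fingers": 0}, {"ax": 0, "ay": 0, "az": 0, "dx": 0, "dy": 0, "dz": 1.5, "fingers": 0}, {"ax": 0, "ay": 0, "az": 0, "dx": 0, "dy": 0, "dz": 1.5, "fingers": 0}, {"ax": 0, "ay": 0, "az": 0, "dx": 0, "dy": 0, "dz": 1.5, "fingers": 0}, {"ax": 0, "ay": 0, "az": 0, "dx": 0, "dy": 0, "dz": 1.3, "fingers": 0}, {"ax": 0, "ay": 0, "az": 0, "dx": 0, "dy": 0, "dz": 0.5, "fingers": 0}]}}

```text
time_s: 18.55
tool_pos: [0.5714, -0.1685, 0.2246]
tcp_rot: [-0.002, 0.598, 0.802, -0.0]
ft_force: [0.9, 0.6, -2.5]
grip_width: 0.107
```

```bash
python3 -c "
from h import *
s=camera('scene'); save(s,'s4.png'); st=read_state();print(st['tool_pos'],st['ft_force'])
print(st['tcp_rot'], proj(s,[.574,-.170,.005]),proj(s,[st['tool_pos'][0],st['tool_pos'][1],st['tool_pos'][2]-.164]))
cv2.imwrite('pics/s4c.png',cv2.resize(s['frame'][130:310,140:320,::-1],(540,540)))"
```

```text
[ 0.57139192 -0.16865914  0.22465818] [-0.43916676 -0.13682369 -3.62082299]
[-1.85774572e-03  5.98020874e-01  8.01478257e-01 -4.32342126e-04] [210.54221218 253.63200903] [208.02854391 236.82888918]
```

View pics/s4c.png

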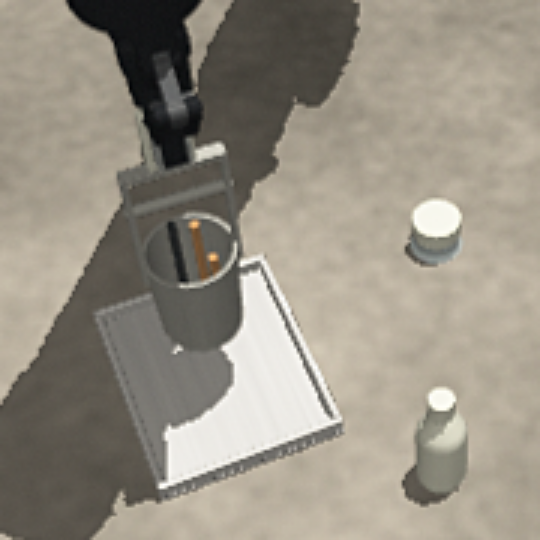

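The cup hangs upright over the tray's middle, with its foot about 55 mm above the floor. The pot and bottle are clear. Lowering.

{"op": "carry_out", "data": {"increments": [{"ax": 0, "ay": 0, "az": 0, "dx": 0, "dy": 0.1, "dz": 0.5, "fingers": 0}, {"ax": 0, "ay": 0, "az": 0, "dx": 0, "dy": 0.1, "dz": 0.8, "fingers": 0}, {"ax": 0, "ay": 0, "az": 0, "dx": 0, "dy": 0, "dz": 0.9, "fingers": 0}, {"ax": 0, "ay": 0, "az": 0, "dx": 0, "dy": 0, "dz": 0.9, "fingers": 0}, {"ax": 0, "ay": 0, "az": 0, "dx": 0, "dy": 0, "dz": 0.7, "fingers": 0}, {"ax": 0, "ay": 0, "az": 0, "dx": 0, "dy": 0, "dz": 0.4, "fingers": 0}, {"ax": 0, "ay": 0, "az": 0, "dx": 0, "dy": 0, "dz": 0.1, "fingers": 0}, {"ax": 0, "ay": 0, "az": 0, "dx": 0, "dy": 0, "dz": 0, "fingers": 0}]}}

```text
time_s: 19.27
tool_pos: [0.5741, -0.1703, 0.1838]
tcp_rot: [-0.0, 0.599, 0.801, -0.0]
ft_force: [-0.5, -0.2, -1.9]
grip_width: 0.109
```

```bash
python3 st3.py
```

```text
t 19.2667 hookframe F [-0.51 -0.05 -1.95] pos mm [ -90.81 -312.39  183.83] M [ 0.033 -0.019  0.037] w 0.10905145142254558 [-2.47223781e-04  5.98985914e-01  8.00759496e-01 -2.08921213e-04]
t 19.3167 hookframe F [ 0.13  0.65 -2.24] pos mm [ -90.63 -312.55  184.32] M [-0.014 -0.041 -0.013] w 0.1081190850554068 [ 7.24943647e-05  5.98994821e-01  8.00752895e-01 -2.43789201e-05]
t 19.3667 hookframe F [ 0.75 -1.26 -1.89] pos mm [ -90.49 -312.59  184.56] M [-0.054 -0.003 -0.008] w 0.10861987792505261 [2.59934154e-04 5.98950397e-01 8.00786083e-01 6.14061550e-05]
t 19.4167 hookframe F [ 0.99 -0.53 -1.61] pos mm [ -90.41 -312.63  184.69] M [0.02  0.012 0.056] w 0.11366117354868469 [3.88829497e-04 5.98959054e-01 8.00779544e-01 1.48274097e-04]
```

{"op": "carry_out", "data": {"increments": [{"ax": 0, "ay": 0, "az": 0, "dx": 0, "dy": 0, "dz": 0.4, "fingers": 0}, {"ax": 0, "ay": 0, "az": 0, "dx": 0, "dy": 0, "dz": 0.4, "fingers": 0}, {"ax": 0, "ay": 0, "az": 0, "dx": 0, "dy": 0, "dz": 0.3, "fingers": 0}, {"ax": 0, "ay": 0, "az": 0, "dx": 0, "dy": 0, "dz": 0.1, "fingers": 0}, {"ax": 0, "ay": 0, "az": 0, "dx": 0, "dy": 0, "dz": 0.1, "fingers": 0}, {"ax": 0, "ay": 0, "az": 0, "dx": 0, "dy": 0, "dz": 0, "fingers": 0}, {"ax": 0, "ay": 0, "az": 0, "dx": 0, "dy": 0, "dz": 0, "fingers": 0}]}}

```text
time_s: 20.05
tool_pos: [0.5743, -0.1703, 0.1712]
tcp_rot: [0.0, 0.599, 0.801, -0.0]
ft_force: [-0.4, -0.1, -2.5]
grip_width: 0.111
```

{"op": "carry_out", "data": {"increments": [{"ax": 0, "ay": 0, "az": 0, "dx": 0, "dy": 0, "dz": 0.1, "fingers": 0}, {"ax": 0, "ay": 0, "az": 0, "dx": 0, "dy": 0, "dz": 0.1, "fingers": 0}, {"ax": 0, "ay": 0, "az": 0, "dx": 0, "dy": 0, "dz": 0, "fingers": 0}, {"ax": 0, "ay": 0, "az": 0, "dx": 0, "dy": 0, "dz": 0, "fingers": 0}]}}

```text
time_s: 20.38
tool_pos: [0.5742, -0.1702, 0.1692]
tcp_rot: [-0.0, 0.599, 0.801, -0.0]
ft_force: [0.4, 0.2, -1.8]
grip_width: 0.111
```

```bash
python3 st3.py
```

```text
t 20.3833 hookframe F [ 0.47  0.11 -1.8 ] pos mm [ -90.65 -312.34  169.16] M [ 0.039 -0.085 -0.013] w 0.11109697117779108 [-3.93677355e-05  5.98897265e-01  8.00825863e-01 -3.36278939e-05]
t 20.4333 hookframe F [-0.03  0.17 -2.34] pos mm [ -90.66 -312.37  169.2 ] M [ 0.015 -0.007  0.026] w 0.10863170297116763 [-2.34060693e-05  5.98891620e-01  8.00830086e-01 -2.92456631e-05]
t 20.4833 hookframe F [-0.53 -0.14 -2.55] pos mm [ -90.65 -312.4   169.22] M [ 0.07  -0.008 -0.02 ] w 0.1108857860404177 [-1.54737388e-06  5.98926431e-01  8.00804052e-01 -2.97137704e-05]
t 20.5333 hookframe F [ 0.21  0.38 -2.12] pos mm [ -90.65 -312.37  169.2 ] M [ 0.029 -0.014  0.039] w 0.10673825214950064 [-2.31604114e-05  5.98911124e-01  8.00815499e-01 -2.95468593e-05]
```

Still hanging free at 2.2 N. I'll continue in 0.5 mm rows.

{"op": "carry_out", "data": {"increments": [{"ax": 0, "ay": 0, "az": 0, "dx": 0, "dy": 0, "dz": 0.05, "fingers": 0}, {"ax": 0, "ay": 0, "az": 0, "dx": 0, "dy": 0, "dz": 0.05, "fingers": 0}, {"ax": 0, "ay": 0, "az": 0, "dx": 0, "dy": 0, "dz": 0, "fingers": 0}, {"ax": 0, "ay": 0, "az": 0, "dx": 0, "dy": 0, "dz": 0, "fingers": 0}]}}

```text
time_s: 20.92
tool_pos: [0.5745, -0.1704, 0.169]
tcp_rot: [0.0, 0.599, 0.801, 0.0]
ft_force: [-2.2, -0.4, 5.1]
grip_width: 0.108
```

```bash
python3 st3.py
```

```text
t 20.9167 hookframe F [-2.2   0.25  5.06] pos mm [ -90.42 -312.61  169.04] M [0.134 0.569 0.022] w 0.10815625259542985 [4.50499190e-04 5.98919253e-01 8.00809238e-01 3.00747291e-04]
t 20.9667 hookframe F [-1.96  0.76  5.71] pos mm [ -90.42 -312.59  169.03] M [ 0.185  0.543 -0.059] w 0.10878273932684465 [4.26445587e-04 5.98917876e-01 8.00810283e-01 2.93194267e-04]
t 21.0167 hookframe F [-2.17  1.9   6.19] pos mm [ -90.42 -312.6   169.04] M [0.139 0.535 0.   ] w 0.11005279847399663 [4.42797217e-04 5.98927645e-01 8.00802968e-01 2.93288134e-04]
t 21.0667 hookframe F [-1.35 -0.77  5.19] pos mm [ -90.43 -312.62  169.05] M [ 0.137  0.526 -0.022] w 0.10603497230205572 [4.54808752e-04 5.98947568e-01 8.00788057e-01 3.02011900e-04]
```

Contact, pressing about 7 N. I'll ease that off, then release gradually and withdraw straight up.

{"op": "carry_out", "data": {"increments": [{"ax": 0, "ay": 0, "az": 0, "dx": 0, "dy": 0, "dz": -0.05, "fingers": 0}, {"ax": 0, "ay": 0, "az": 0, "dx": 0, "dy": 0, "dz": 0, "fingers": 0}, {"ax": 0, "ay": 0, "az": 0, "dx": 0, "dy": 0, "dz": 0, "fingers": 0.14}, {"ax": 0, "ay": 0, "az": 0, "dx": 0, "dy": 0, "dz": 0, "fingers": 0.18}, {"ax": 0, "ay": 0, "az": 0, "dx": 0, "dy": 0, "dz": 0, "fingers": 0.24}, {"ax": 0, "ay": 0, "az": 0, "dx": 0, "dy": 0, "dz": 0, "fingers": 0.35}, {"ax": 0, "ay": 0, "az": 0, "dx": 0, "dy": 0, "dz": 0, "fingers": 0.5}, {"ax": 0, "ay": 0, "az": 0, "dx": 0, "dy": 0, "dz": 0, "fingers": 0.6}]}}

```text
time_s: 21.78
tool_pos: [0.5742, -0.1702, 0.1686]
tcp_rot: [-0.0, 0.599, 0.801, -0.0]
ft_force: [-0.3, 0.3, 0.4]
grip_width: 0.593
```

```bash
python3 st3.py
```

```text
t 21.7833 hookframe F [-0.23  0.39  0.43] pos mm [ -90.64 -312.33  168.6 ] M [-0.006 -0.02   0.022] w 0.5934546504334922 [-6.62341128e-05  5.98881559e-01  8.00837606e-01 -5.91098927e-05]
t 21.8333 hookframe F [-0.34  0.57 -0.48] pos mm [ -90.66 -312.37  168.62] M [-0.063 -0.02   0.004] w 0.6002767288972619 [-5.45198167e-05  5.98923556e-01  8.00806199e-01 -5.23802911e-05]
t 21.8833 hookframe F [-0.53  0.3   0.78] pos mm [ -90.67 -312.38  168.62] M [-0.005 -0.062 -0.017] w 0.5970626079094528 [-5.11729727e-05  5.98906017e-01  8.00819314e-01 -7.60588714e-05]
t 21.9333 hookframe F [-0.47 -0.05  0.37] pos mm [ -90.65 -312.37  168.63] M [-0.01  -0.021 -0.016] w 0.60115621157493 [-4.09888391e-05  5.98927777e-01  8.00803043e-01 -5.00476865e-05]
```

{"op": "carry_out", "data": {"increments": [{"ax": 0, "ay": 0, "az": 0, "dx": 0, "dy": 0, "dz": -0.5, "fingers": 0.6}, {"ax": 0, "ay": 0, "az": 0, "dx": 0, "dy": 0, "dz": -1.0, "fingers": 0.6}, {"ax": 0, "ay": 0, "az": 0, "dx": 0, "dy": 0, "dz": -2.0, "fingers": 0.6}, {"ax": 0, "ay": 0, "az": 0, "dx": 0, "dy": 0, "dz": -3.0, "fingers": 0.6}, {"ax": 0, "ay": 0, "az": 0, "dx": 0, "dy": 0, "dz": -3.0, "fingers": 0.6}, {"ax": 0, "ay": 0, "az": 0, "dx": 0, "dy": 0, "dz": -2.5, "fingers": 0.6}, {"ax": 0, "ay": 0, "az": 0, "dx": 0, "dy": 0, "dz": -1, "fingers": 0.6}, {"ax": 0, "ay": 0, "az": 0, "dx": 0, "dy": 0, "dz": 0, "fingers": 0.6}]}}

```text
time_s: 22.65
tool_pos: [0.5753, -0.171, 0.3025]
tcp_rot: [0.003, 0.599, 0.801, 0.001]
ft_force: [-0.3, -0.7, 0.4]
grip_width: 0.597
```

```bash
python3 st.py; python3 -c "
from h import *
import time
s=camera('scene'); cv2.imwrite('pics/s5.png',cv2.resize(s['frame'][100:320,130:430,::-1],(780,572)))
for l in('cup','pot','bottle','cup_grip','cup_bar'):
    print(l,[(np.round(x['centre'],1),round(x['p'],2)) for x in mark_of(s,l)[:1]])
for p in([.574,-.170,.005],[.574,-.170,.185],[.574,-.170,.13]): print(proj(s,p))"
```

```text
t 22.65 hookframe F [-0.45 -0.61  0.36] pos mm [ -89.8  -313.39  302.55] M [0.001 0.034 0.017] w 0.5968293335888735 [0.00266556 0.59898773 0.8007528  0.0012431 ]
cup [(array([212. , 252.5]), 0.81)]
pot [(array([288.5, 213. ]), 0.5)]
bottle [(array([286.8, 286. ]), 0.95)]
cup_grip [(array([197. , 198.4]), 0.67)]
cup_bar [(array([200.9, 216.2]), 0.71)]
[210.54221218 253.63200903]
[199.18491986 197.59120657]
[202.99925792 216.40057714]
```

View pics/s5.png

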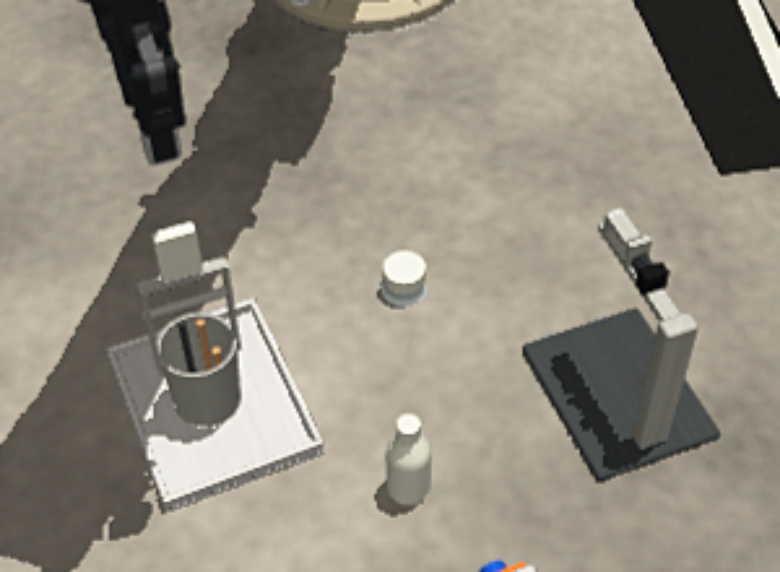

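The cup stands upright in the middle of the tray (crop 200,370), the gripper is clear above it, and the pot (403,277), bottle (408,460) and hook look untouched. I'll hand in.

```bash
python3 -c "
from rig import *
print(finish_job())"
```

```text
the job is handed in; nothing more can be done
None
```

The cup is off the hook and standing upright in the middle of the tray. I handed the job in at about 22.7 s of robot time.

- **Unhooking:** I gripped the cup by its plate and felt the keeper about 6 mm back from where I took hold. I pressed it to about 11–12.5 N, lifted 19 mm with it held, then moved out forward. During the lift the vertical drag was about 5 N, so the total load on the hook was about 13–14 N, under the 16 N limit. The press dipped once to about 9.4 N partway through the lift, so I brought it back up before the bar reached the lip.
- **Placing:** the cup touched down with a brief press of about 7–8 N. I eased that off before opening the fingers and withdrawing.
- **Last checks:** in the final picture, the detected cup points match an upright cup at the tray centre to about 2 pixels. The gripper is clear, with no force reading beyond noise. The pot and bottle stand where they were: their marked points shifted by up to 5 pixels between pictures, but the images show no movement.
- **Errors:** my first two move calls were refused because rows need every field filled in. Nothing moved.

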